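# Shut the filled kettle's lid and switch the kettle on

## Task

The kettle has been filled for tea and its lid still stands open, and with the lid open it would never switch itself off. With the fingertips, gently push the lid fully shut, then press down the outer end of the rocker switch on top of the handle until it is on, and draw back. Never lift, tip or shift the kettle on its base, and leave everything else on the worktop undisturbed.

Things in the scene. Friction and masses are not known exactly. Their poses are not given: they have to be found in the camera images.
- kettle: sage-green jug kettle, 950 to 1300 g, standing loose on its power base, 228 mm tall. Origin on its underside, z up; the handle is toward its -y, the spout toward its +y, the jug's axis at y = +31 mm, jug radius about 80 mm. The top of the jug is flat at z = 226; its rear part (y -33 to -2) is fixed, the lid is the rest. Handle 28 mm wide (x), from y = -34 out to -105, its top at z = 212
- kettle_lid (a joint): angle of the kettle's hinged lid: 0 = shut (stop), grows as it opens to 1.40 (nearly upright). It starts open by 0.9 to 1.3. Stiff hinge (about 0.05 N m of friction): the lid stays where it is left, about 1 N at its edge moves it
- kettle_switch (a joint): angle of the rocker switch on top of the handle: 0 = off (flat), 0.1745 = on (stop). Its outer end, away from the jug, goes down about 2 mm for on; it stays as left. Friction about 0.02 N m: 2 to 3 N on the outer end moves it, then it meets its stop
- lid_hinge (a point): middle of the lid's hinge line, at (0, -1.5, 225.5) mm in the kettle's frame; the point's axes are the kettle's. The hinge runs along x
- lid_edge (a point): middle of the lid's free (spout side) edge, 95 mm from the hinge line; moves with the lid. Shut, it lies at (0, 94, 225.5) mm in the kettle's frame. The lid is 8 mm thick, a disc of 64 mm radius cut straight along the hinge line (128 mm wide there, with a small flush oval of wood on its upper face; open, it leans from the hinge up toward the spout, its upper face toward the handle
- switch_end (a point): on the upper face of the rocker near its outer end, at (0, -77, 220) mm in the kettle's frame when off; moves with the rocker. The rocker is 18 mm wide (x) and reaches from y = -63 to y = -79 (outer end), 8 mm above the handle; it pivots about y = -67, so only a push farther out than that, best on the last few mm of the outer end or half over it, switches it on
- kettle_base: round power base under the kettle, sage and black, diameter 160, 19 mm high, does not move; origin at the centre of its underside; the kettle's origin lies 31 mm to its -y and 19 mm up, same yaw. Against the wall behind stand, fixed, a kitchen roll (320 mm tall), an oil bottle (268) and a crock of utensils (333), and in the corner a toaster (191)
- caddy_tea: white tea caddy with a hinged bamboo lid (shut) and knob, 106 x 102 x 152 mm; loose bystander; origin at the centre of its underside
- mug_a: mug, blue above and white below, 82 x 114 x 91 mm with its handle; loose bystander; origin on its underside, handle toward its -y
- mug_b: cream mug on the drainer, 84 x 122 x 106 mm with its handle; loose bystander; origin on its underside, handle toward its -y
- tumbler: clear drinking glass on the sink's drainer, diameter 80, height 91 mm; loose bystander; origin at the centre of its underside
- teaspoon: steel teaspoon lying on the drainer, 130 x 26 x 11 mm, long along its x; loose bystander; origin at the centre of its underside
- pepper_mill: dark wooden pepper mill, diameter 58, height 160 mm; loose bystander behind the kettle; origin at the centre of its underside
- salt_shaker: glass salt shaker, diameter 44, height 90 mm; loose bystander behind the kettle; origin at the centre of its underside

How it is judged:
On the way, in this order (a step that is already met when the one before it is completed fails the run):
1. the lid is pushed shut while the switch is still off (value of joint kettle_lid below 0.05 rad and value of joint kettle_switch below 0.06 rad), for 0.2 s.
2. the rocker switch is pressed on (value of joint kettle_switch above 0.12 rad and value of joint kettle_lid below 0.05 rad), for 0.1 s.
At the end, for the whole second after the job is handed in: The lid is shut (within 0.05 rad), the rocker is on (more than 0.12 rad), and the kettle stands still and upright (within 0.03 rad), not more than 15 mm from where it stood on its base (all of step 2 and distance of kettle from where it was at the start of the episode below 0.015 m and angle between kettle's own z axis and vertical below 0.03 rad and linear speed of kettle below 0.02 m/s); the robot touches nothing.
It fails at once if the kettle is lifted off its base (more than 12 mm) (z of kettle in the frame of kettle_base above 0.031 m).
It fails at once if the kettle is tipped by more than 0.12 rad (angle between kettle's own z axis and vertical above 0.12 rad).
It fails at once if the kettle is pushed with more than 30 N (contact force between the arm and kettle above 30 N).
It fails at once if the kettle is switched on while its lid is open (value of joint kettle_switch above 0.12 rad and value of joint kettle_lid above 0.15 rad).
It fails at once if another loose thing is moved by more than 10 mm (distance of any of caddy_tea, mug_a, mug_b, tumbler, teaspoon, pepper_mill, salt_shaker from where it was at the start of the episode above 0.01 m).
It also fails if it takes over 45 s, if anything falls off the work surface, if the arm or the gripper's body presses on something with over 40 N, if the wrist force passes 120 N, or if a joint passes its speed limit or range.

## Robot

A 6-joint arm with a two-finger parallel gripper is mounted at the origin on a cart in front of the work surface, level with it; the furniture and walls round the work are solid. World frame = base frame: x ahead of the robot, y to its left, z up, the work surface at z = 0. Lengths are in m, angles in rad, forces in N, time in s.
With the tool pointing down it reaches from about 0.35 to 0.875 m from the base axis. Payload 4.2 kg.
Tool frame: the origin (TCP) lies at the very end of the fingers, on their centre line; the grasp point (between the pads) lies 19 mm behind it; z points along the fingers, y is the line along which they close (so a half turn about z gives the same grasp; the last joint's range is limited). The gripper opens to 85 mm and grips with 20 to 120 N. Pads are 22 mm wide; open, the fingers measure 114 mm over their backs; the gripper's body (76 mm by 85 mm) begins 54 mm behind the grasp point. The pads swing forward as they close: fully open they stand 13 mm farther back than shut.
Start: joints at [1.485, 0.385, 0.008, 0, -1.194, -0.259], TCP at [0.211, 0.588, 0.231] pointing down, gripper open.
Joint ranges: [-3.14, 3.14], [-1.21, 2.06], [-1.07, 1.41], [-3.16, 2.05], [-2.99, -0.16], [-3.1, 3.1]. Speed limits (rad/s): [2.79, 2.79, 3.14, 3.14, 3.14, 3.14].

## Interface

Orientations are given as a unit quaternion [x, y, z, w].
In Python, from bench import ctrl, ticket, snapshot, camera_params gives the robot as it stands (ctrl), with the cameras as plain functions and the job (ticket).
- The arm moves only by the shell command python3 drive.py 'ROWS' [OPENING] [FORCE]. ROWS is a JSON object with one list for each field, all of the same length, 1 to 8, a row being the entries at one place: sx, sy, sz (the shift in normalised numbers (1 is 0.4 m)), drx, dry, drz (a rotation vector in normalised numbers (1 is 2 pi rad)); each row is the pose to reach, as a shift and turn from the pose commanded when the command began, along the tool's axes at that moment; what a row does not reach only later rows make up. A row lasts 1/8 s, in which the tool goes at most 0.0625 m and 0.188 rad, less where a joint would pass 70% of its speed; a pose out of reach is approached as far as the arm can. OPENING is the opening from 0.0 (shut) to 1.0 (fully open), set as the command begins (- or left out keeps the last). The fingers move at their own pace and stop on an object; FORCE is the grip in N (left out, the last holds). Time passes only in rows, so rows that do not move let the fingers close. It prints the time, the measured TCP pose, the force, the opening and the grip force at its end. Input that does not fit is refused with a message, and nothing moves.
- ctrl.get_state(): the state, without advancing time (a new reading comes with each control period).
- snapshot(name): name is "side" or "top"; returns the picture (480x640x3 uint8, red, green, blue); there is no depth.
- camera_params(name): a dict with "mtx" (3x3 intrinsics, pixels), "k1" (the pictures are not rectified: a ray, as slopes to the right and down, at radius r is drawn at 1 + k1 r^2 times it, then the intrinsics apply), "camera_from_world" (4x4, takes a point from world to camera coordinates). Camera axes: x right, y down, z forward; pixel columns grow to the right and rows downward; lengths in m; the calibration is good to about 2 mm. A picture is of the moment at which its call begins. camera_params takes no time and is no camera call.
- ticket.sign_off(): hands the job in; it is judged then, once.
The state is a dict: "time": time; "joints": joint angles; "joint_vel": joint speeds; "joint_torque": joint torques, N m; "tool_pos": TCP position; "ee_rot": TCP orientation; "contact_force": force on the tool from outside, world axes, zero at the start; "ft_torque": the same for the moment, N m; "opening": opening from 0.0 (shut) to 1.0 (fully open); "finger_force": force on a finger pad.
Only numpy, scipy, OpenCV 4.12 (cv2) and the standard library are available. Lean on these libraries where they do the work, as an engineer would, in place of code of your own. Each camera call takes 0.05 s, during which the arm holds its last target. There are 200 camera calls.

## Working session

There is one attempt and no reset: what is moved stays moved. The work goes in short steps, Python scripts to look and compute and a shell command to move; the robot and the scene stay as the last step left them, time stands still between calls to the robot, and variables do not carry over. Pictures are saved under pics/ and viewed, at most 10 in all, crops included, and the job is handed in when it is done.

```bash
ls; mkdir -p pics
python3 - <<'E'
from bench import ctrl, ticket, snapshot, camera_params
import cv2,numpy as np
for n in("side","top"):
    cv2.imwrite(f"pics/{n}0.png",snapshot(n)[:,:,::-1])
    p=camera_params(n);print(n,p["mtx"].round(1).tolist(),p["k1"],np.linalg.inv(p["camera_from_world"]).round(3).tolist())
s=ctrl.get_state();print(s["time"],s["tool_pos"],s["ee_rot"],s["contact_force"])
E
```

```text
bench.py
drive.py
pics
side [[555.7, 0.0, 327.0], [0.0, 555.7, 248.7], [0.0, 0.0, 1.0]] -0.017516592980184164 [[0.892, -0.27, 0.364, 0.182], [-0.452, -0.568, 0.688, -0.698], [0.021, -0.778, -0.628, 0.948], [0.0, 0.0, 0.0, 1.0]]
top [[615.4, 0.0, 315.1], [0.0, 615.4, 241.7], [0.0, 0.0, 1.0]] -0.16944980135053142 [[-0.194, -0.779, 0.596, -0.349], [-0.981, 0.145, -0.131, 0.374], [0.016, -0.61, -0.792, 1.459], [0.0, 0.0, 0.0, 1.0]]
0.1 [0.21104138 0.58774536 0.23032861] [ 9.85164727e-01 -1.71608551e-01 -1.17301322e-04  9.75551516e-04] [-0.08005062  0.10405662  0.99334777]
```

View pics/side0.png

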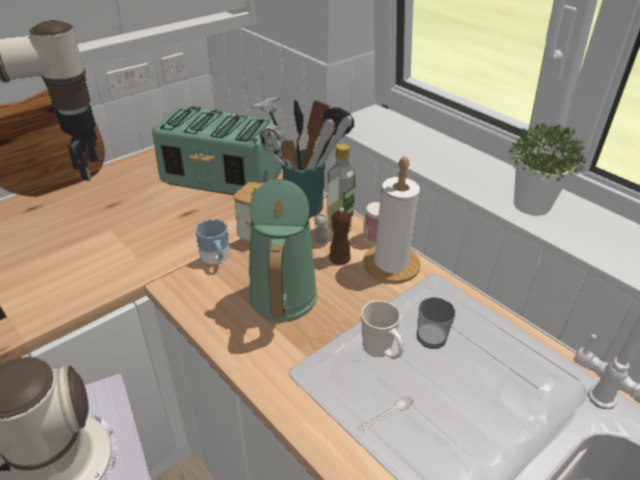

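View pics/top0.png

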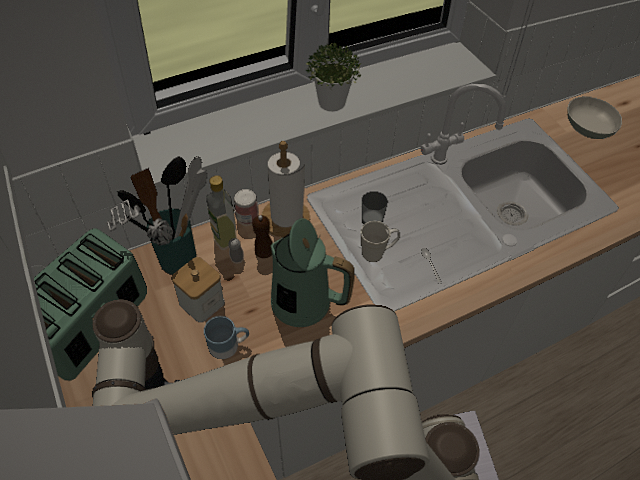

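The side view shows the kettle at (283,250) with its wooden handle at (276,280) facing the camera and the lid open at (280,208). In the top view the kettle is at (300,290), with the handle at right (340,280) and the lid at (303,242). I'll zoom in on both.

Run:
```python
import cv2,numpy as np
a=cv2.imread("pics/side0.png")[170:330,220:350];b=cv2.imread("pics/top0.png")[205:335,260:365]
f=lambda i,w:cv2.resize(i,w,interpolation=cv2.INTER_CUBIC)
A=f(a,(130*3,160*3));B=f(b,(105*380//100,480))
B=f(b,(388,480))
B=cv2.convertScaleAbs(B,alpha=1.6)
cv2.imwrite("pics/z0.png",np.hstack([A,B]))
```

```text
(no output)
```

View pics/z0.png

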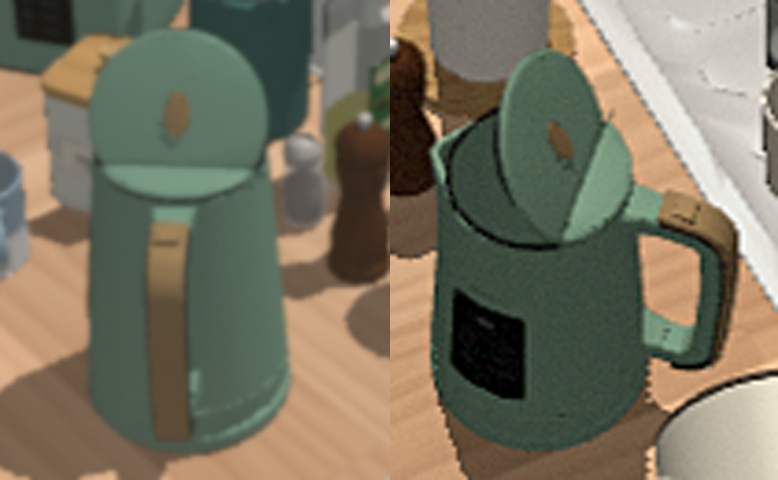

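The zoom shows the hinge ends at side (254.3,225.3) and (303.3,226.3), and at top (307.4,269.4) and (319,235.3). The lid apex is at side (279.3,180) and top (302,218.5). The wooden oval is at (279,208) and (306,243), and the rocker is on the handle top near top (341,261). Next I'll triangulate these.

```bash
cat > h.py <<'E'
from bench import ctrl, ticket, snapshot, camera_params
import cv2,numpy as np
P={n:camera_params(n) for n in("side","top")}
def ray(n,u):
    p=P[n];K=np.array(p["mtx"]);d=np.array([p["k1"],0,0,0,0.])
    q=cv2.undistortPoints(np.array([[u]],float),K,d)[0,0]
    M=np.linalg.inv(p["camera_from_world"]);v=M[:3,:3]@np.r_[q,1]
    return M[:3,3],v/np.linalg.norm(v)
def plane(n,u,z):
    o,v=ray(n,u);return o+v*(z-o[2])/v[2]
def tri(a,b):
    o,v=ray("side",a);p,w=ray("top",b)
    t=np.linalg.lstsq(np.c_[v,-w],p-o,rcond=None)[0]
    x,y=o+v*t[0],p+w*t[1];return (x+y)/2,np.linalg.norm(x-y)
def proj(n,X):
    p=P[n];T=np.array(p["camera_from_world"]);c=T[:3,:3]@X+T[:3,3]
    s=c[:2]/c[2];s=s*(1+p["k1"]*(s@s));K=np.array(p["mtx"]);return s@np.diag([K[0,0],K[1,1]])+K[:2,2]
E
python3 - <<'E'
from h import *
np.set_printoptions(precision=4,suppress=True)
pts=dict(hl=((254.3,225.3),(307.4,269.4)),hr=((303.3,226.3),(319,235.3)),apex=((279.3,180),(301.9,218.5)),oval=((279,208),(306,243.2)))
R={}
for k,(a,b) in pts.items(): R[k],e=tri(a,b);print(k,R[k],e)
hl,hr=R["hl"],R["hr"];print(np.linalg.norm(hr-hl),np.linalg.norm(R["apex"]-(hl+hr)/2))
for n,u in(("side",(276,248)),("side",(276,250)),("top",(341,261.5))):print(n,plane(n,u,.239),plane(n,u,.235))
# kettle frame estimates
x=(hr-hl)[:2];yaw=np.arctan2(x[1],x[0]);h=(hl+hr)/2
print("yaw",yaw)
Rz=np.array([[np.cos(yaw),-np.sin(yaw),0],[np.sin(yaw),np.cos(yaw),0],[0,0,1]])
o=h-Rz@[0,-.0015,.2255];print("origin",o)
for nm,q in dict(sw=[0,-.077,.220],hend=[0,-.105,.212],hingeL=[-.064,-.0015,.226],hingeR=[.064,-.0015,.226],basec=[0,.031,-.019]).items():
    X=o+Rz@q;print(nm,X,proj("side",X),proj("top",X))
a=Rz.T@(R["apex"]-h);print("lid angle",np.arctan2(a[2],a[1]),a)
E
```

```text
hl [0.4857 0.2083 0.2442] 0.001443203393925454
hr [0.5792 0.1604 0.246 ] 0.0025367201911383522
apex [0.5517 0.2076 0.3461] 0.013716153370359526
oval [0.5404 0.2016 0.2765] 0.0019538014333917164
0.10506745737911459 0.10539069223410603
side [0.5005 0.1247 0.239 ] [0.5023 0.1293 0.235 ]
side [0.498  0.1187 0.239 ] [0.4998 0.1233 0.235 ]
top [0.4965 0.1224 0.239 ] [0.4992 0.1216 0.235 ]
yaw -0.4736087623824747
origin [0.5331 0.1857 0.0196]
sw [0.498  0.1172 0.2396] [276.2952 250.21  ] [342.9752 260.5401]
hend [0.4852 0.0922 0.2316] [275.3838 262.2213] [353.8633 265.0905]
hingeL [0.4755 0.2135 0.2456] [248.5983 224.9258] [305.9653 272.5472]
hingeR [0.5894 0.1552 0.2456] [309.1252 226.0986] [320.3615 232.4425]
basec [0.5472 0.2133 0.0006] [283.1572 298.3584] [300.9341 301.7975]
lid angle 1.287056418235275 [0.0066 0.0294 0.101 ]
```

The triangulated hinge height of 0.245 m matches the expected 19 + 225.5 mm. Kettle yaw is about -0.47 and the predicted rocker pixels fit the images. Now I'll close the gripper, rise, and swing to a point on the handle side while turning the tool so its x lies along the kettle's -y.

Units first: shifts go in shares of 0.4 m and turns go in shares of 2 pi rad. So 0.255 m is 0.6375, 0.235 m is 0.5875, 1.44 rad is 0.2292.

```bash
python3 drive.py '{"sx":[0,0,0.125,0.225,0.325,0.4125,0.5,0.5875],"sy":[0,0,0.075,0.1875,0.3,0.4125,0.525,0.6375],"sz":[-0.15,-0.3,-0.325,-0.325,-0.325,-0.325,-0.325,-0.325],"drx":[0,0,0,0,0,0,0,0],"dry":[0,0,0,0,0,0,0,0],"drz":[0.0286,0.0573,0.0859,0.1146,0.1432,0.1719,0.2005,0.2292]}' 0.0 20; python3 -c "
from bench import ctrl, ticket, snapshot, camera_params
s=ctrl.get_state();print(s['joints'],s['tool_pos'],s['ee_rot'])"
```

```text
time: 1.1
tool_pos: [0.3462, 0.2668, 0.3611]
ee_rot: [-0.625, 0.78, -0.0, -0.0]
contact_force: [0.9, -0.3, 0.4]
opening: 0.004
finger_force: 0.0
[ 1.03069632e+00 -1.69455126e-02 -1.75611789e-01 -1.31872837e-04
 -1.41248257e+00 -1.25014728e+00] [0.34621679 0.26676062 0.36105313] [-6.25414213e-01  7.80292911e-01 -2.20838942e-07 -1.87901989e-04]
```

In the tool's units: -0.189 m is -0.4725, 0.145 m is 0.3625, 0.25 rad is 0.0398.

```bash
python3 drive.py '{"sx":[0.125,0.25,0.3625,0.2875,0.21,0.21],"sy":[-0.1,-0.2,-0.295,-0.3875,-0.4725,-0.4725],"sz":[0,0,0,0.075,0.14,0.14],"drx":[0,0,0,0,0,0],"dry":[0,0,0,0,0,0],"drz":[0.0191,0.0398,0.0398,0.0398,0.0398,0.0398]}'
python3 - <<'E'
from h import *
s=ctrl.get_state();print(s['joints'].round(3),s['tool_pos'],s['ee_rot'],s['contact_force'])
a=snapshot("side")[:,:,::-1][120:320,200:370];b=snapshot("top")[:,:,::-1][180:340,240:380]
f=lambda i,w:cv2.resize(i,w,interpolation=cv2.INTER_CUBIC)
cv2.imwrite("pics/z1.png",np.hstack([f(a,(391,460)),f(cv2.convertScaleAbs(b,alpha=1.6),(402,460))]))
for n in P:print(proj(n,s['tool_pos']))
E
```

```text
time: 1.85
tool_pos: [0.5135, 0.1468, 0.3005]
ee_rot: [-0.525, 0.851, 0.0, -0.004]
contact_force: [-0.7, -0.5, -0.5]
opening: -0.001
finger_force: 0.0
[ 5.820e-01  1.910e-01 -9.000e-02 -1.000e-03 -1.299e+00 -1.046e+00] [0.51353823 0.1467694  0.30053296] [-5.25098388e-01  8.51029835e-01  4.04059398e-04 -4.44283073e-03] [-0.65953326 -0.46599895 -0.49462998]
[276.62510717 215.93448338]
[330.71163119 242.15364107]
```

View pics/z1.png

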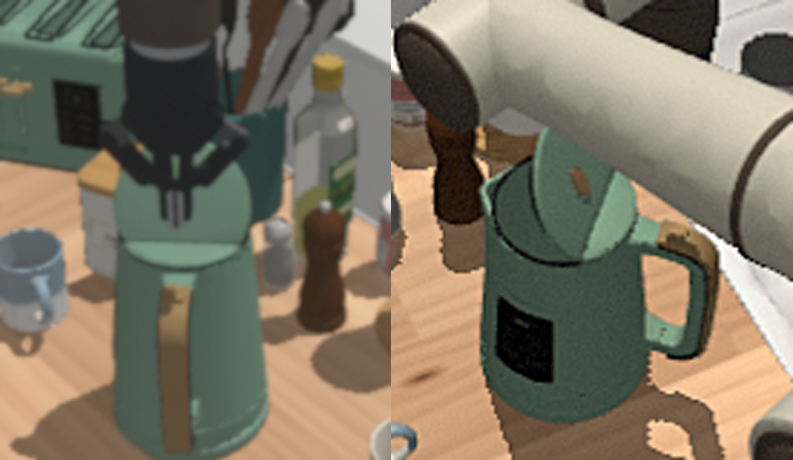

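The fingertips sit at side (276.5,216.5), in front of the lid's upper face and centred on the oval, as predicted. I'll push the lid along an arc and stop about 10 mm short of shut.

In the tool's units: -0.093 m is -0.2325, -0.09 m is -0.225.

```bash
python3 drive.py '{"sx":[-0.075,-0.1275,-0.165,-0.19,-0.21,-0.225,-0.2325,-0.2325],"sy":[0,0,0,0,0,0,0,0],"sz":[0,0,0.015,0.04,0.07,0.0975,0.11,0.115],"drx":[0,0,0,0,0,0,0,0],"dry":[0,0,0,0,0,0,0,0],"drz":[0,0,0,0,0,0,0,0]}'
python3 - <<'E'
from h import *
a=snapshot("side")[:,:,::-1][120:320,200:370];b=snapshot("top")[:,:,::-1][180:340,240:380]
f=lambda i,w:cv2.resize(i,w,interpolation=cv2.INTER_CUBIC)
cv2.imwrite("pics/z2.png",np.hstack([f(a,(391,460)),f(cv2.convertScaleAbs(b,alpha=1.6),(402,460))]))
E
```

```text
time: 2.95
tool_pos: [0.5543, 0.2297, 0.2583]
ee_rot: [-0.526, 0.851, 0.0, -0.001]
contact_force: [-0.4, 0.7, 1.3]
opening: 0.002
finger_force: 0.3
```

View pics/z2.png

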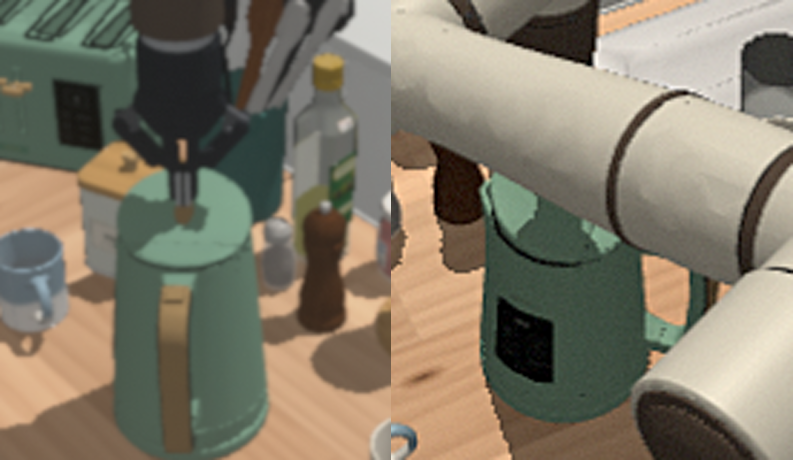

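The lid is nearly shut, with the fingertips at side crop (182,205) on its face and the kettle unmoved. I'll ease down the last of it.

In the tool's units: 0.01 m is 0.025, 0.008 m is 0.02.

```bash
python3 drive.py '{"sx":[0,0,0,0,0],"sy":[0,0,0,0,0],"sz":[0.0075,0.015,0.02,0.025,0.025],"drx":[0,0,0,0,0],"dry":[0,0,0,0,0],"drz":[0,0,0,0,0]}'; python3 drive.py '{"sx":[0,0,0],"sy":[0,0,0],"sz":[0.0025,0.005,0.005],"drx":[0,0,0],"dry":[0,0,0],"drz":[0,0,0]}'
```

```text
time: 3.68
tool_pos: [0.5545, 0.2296, 0.249]
ee_rot: [-0.526, 0.851, -0.0, -0.0]
contact_force: [-0.4, -0.1, 0.7]
opening: -0.001
finger_force: 0.0
time: 4.05
tool_pos: [0.5546, 0.2297, 0.2471]
ee_rot: [-0.526, 0.851, 0.0, -0.0]
contact_force: [-0.3, -0.3, -0.1]
opening: -0.0
finger_force: 0.0
```

In the tool's units: 0.001 m is 0.0025.

```bash
for i in 1; do :; done; python3 drive.py '{"sx":[0,0],"sy":[0,0],"sz":[0.0025,0.0025],"drx":[0,0],"dry":[0,0],"drz":[0,0]}'; python3 drive.py '{"sx":[0,0],"sy":[0,0],"sz":[0.0025,0.0025],"drx":[0,0],"dry":[0,0],"drz":[0,0]}'|sed -n '2p;4p'
```

```text
time: 4.3
tool_pos: [0.5547, 0.2297, 0.2462]
ee_rot: [-0.526, 0.851, -0.0, -0.0]
contact_force: [-0.4, 0.6, 0.5]
opening: -0.002
finger_force: 0.0
tool_pos: [0.5547, 0.2297, 0.2452]
contact_force: [0.1, -0.5, -0.1]
```

In the tool's units: 0.001 m is 0.0025.

```bash
python3 drive.py '{"sx":[0,0],"sy":[0,0],"sz":[0.0025,0.0025],"drx":[0,0],"dry":[0,0],"drz":[0,0]}'|sed -n '2p;4p'; python3 drive.py '{"sx":[0,0],"sy":[0,0],"sz":[0.0013,0.0013],"drx":[0,0],"dry":[0,0],"drz":[0,0]}'|sed -n '2p;4p'
python3 - <<'E'
from h import *
a=snapshot("side")[:,:,::-1][160:260,230:340]
cv2.imwrite("pics/z3.png",cv2.resize(a,(660,600),interpolation=cv2.INTER_CUBIC))
E
```

```text
tool_pos: [0.5547, 0.2297, 0.2443]
contact_force: [0.4, 0.7, 0.0]
tool_pos: [0.5547, 0.2297, 0.244]
contact_force: [-0.2, -0.0, 0.6]
```

View pics/z3.png

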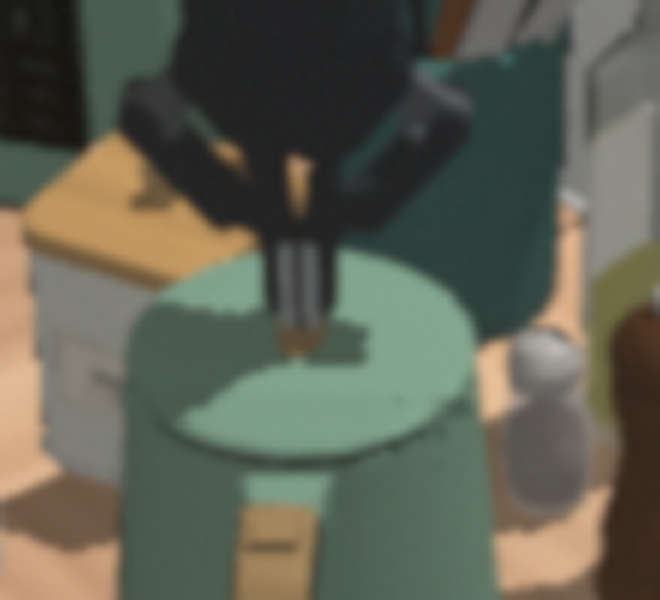

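The lid looks flat or nearly so, with the fingertips at crop (300,325) just behind the oval. There's no stop force yet, so I'll keep going in small steps.

In the tool's units: 0.001 m is 0.0025.

```bash
python3 drive.py '{"sx":[0,0],"sy":[0,0],"sz":[0.0025,0.0025],"drx":[0,0],"dry":[0,0],"drz":[0,0]}'|sed -n '2p;4p'; python3 drive.py '{"sx":[0,0],"sy":[0,0],"sz":[0.0013,0.0013],"drx":[0,0],"dry":[0,0],"drz":[0,0]}'|sed -n '2p;4p';python3 drive.py '{"sx":[0,0],"sy":[0,0],"sz":[0.0013,0.0013],"drx":[0,0],"dry":[0,0],"drz":[0,0]}'|sed -n '2p;4p'
```

```text
tool_pos: [0.5548, 0.2297, 0.2439]
contact_force: [-1.7, -0.7, 4.1]
tool_pos: [0.5548, 0.2297, 0.2439]
contact_force: [-2.9, -1.0, 5.4]
tool_pos: [0.5548, 0.2297, 0.2439]
contact_force: [-3.2, -0.8, 7.7]
```

The stop is met at z=0.2439 with about 8 N, so the lid is shut. I'll lift off and locate the rocker.

In the tool's units: -0.06 m is -0.15, -0.03 m is -0.075.

```bash
python3 drive.py '{"sx":[0,0,0,0],"sy":[0,0,0,0],"sz":[-0.0125,-0.075,-0.15,-0.15],"drx":[0,0,0,0],"dry":[0,0,0,0],"drz":[0,0,0,0]}'
python3 - <<'E'
from h import *
np.set_printoptions(precision=4,suppress=True)
im=snapshot("side")[:,:,::-1];cv2.imwrite("pics/side4.png",im)
z=cv2.imread("pics/side0.png")
g=lambda i:cv2.cvtColor(np.ascontiguousarray(i),cv2.COLOR_BGR2GRAY).astype(np.float32)
print("kettle shift px",cv2.phaseCorrelate(g(z[240:310,245:320]),g(im[240:310,245:320])))
print("line",tri((275.3,251.2),(340.8,261.5)))
f=lambda i,w:cv2.resize(i,w,interpolation=cv2.INTER_CUBIC)
t=cv2.imread("pics/top0.png")[250:280,320:360]
cv2.imwrite("pics/z4.png",np.hstack([f(im[200:290,235:325],(400,400)),f(cv2.convertScaleAbs(t,alpha=1.8),(400,300))[0:300] if 0 else cv2.copyMakeBorder(f(cv2.convertScaleAbs(t,alpha=1.8),(400,300)),0,100,0,0,cv2.BORDER_CONSTANT)]))
E
```

```text
time: 6.35
tool_pos: [0.5557, 0.2303, 0.3042]
ee_rot: [-0.526, 0.851, -0.0, 0.003]
contact_force: [0.0, 0.1, -1.0]
opening: 0.001
finger_force: 0.0
kettle shift px ((0.48616776048299926, 0.06168774708167035), 0.9956785092530427)
line (array([0.4984, 0.1219, 0.2344]), np.float64(0.0022012672547243404))
```

View pics/z4.png

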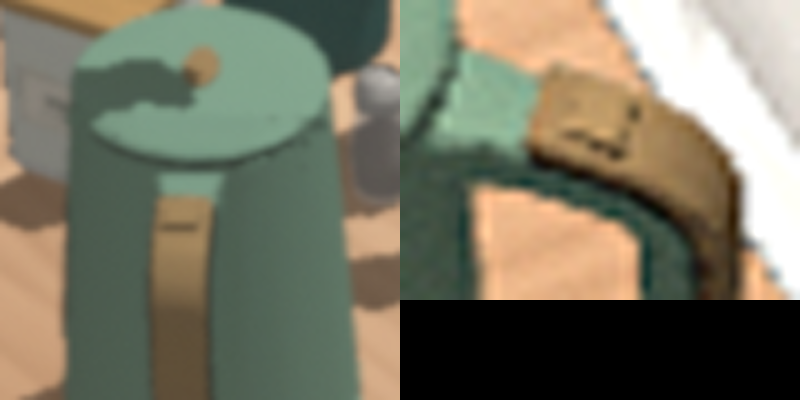

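The lid is shut in the side view. The rocker's outer-end base line is at side pixel (275.5,250.9), and in the top view at (343.3,261.8).

Run:
```python
from h import *
np.set_printoptions(precision=4,suppress=True)
h=np.array([.5325,.1844]);yk=np.array([.4562,.8899]);xk=np.array([.8899,-.4562])
for z in(.231,.235,.239):
    for n,u in(("side",(275.5,250.9)),("top",(343.3,261.8))):
        X=plane(n,u,z);d=X[:2]-h;print(z,n,X,"kettle x,y",d@xk,d@yk-.0015)
T=h+yk*(-.084+.0015);s=ctrl.get_state();p=s['tool_pos'];d=np.r_[T,.26]-p
from scipy.spatial.transform import Rotation as R
Q=R.from_quat(s['ee_rot']);print("target",T,"tool shift",Q.inv().apply(d),"tool x",Q.apply([1,0,0]))
```

```text
0.231 side [0.4995 0.1257 0.231 ] kettle x,y -0.002594339448396714 -0.06880431549285851
0.231 top [0.5001 0.1154 0.231 ] kettle x,y 0.0026248220952151554 -0.07768513897386181
0.235 side [0.4977 0.1211 0.235 ] kettle x,y -0.002073640447171657 -0.07370061885267579
0.235 top [0.4973 0.1163 0.235 ] kettle x,y -0.00022229706580676148 -0.078197280199951
0.239 side [0.4959 0.1165 0.239 ] kettle x,y -0.0015529414459466025 -0.07859692221249294
0.239 top [0.4945 0.1171 0.239 ] kettle x,y -0.003069416226828678 -0.07870942142604016
target [0.4949 0.111 ] tool shift [0.1333 0.0004 0.042 ] tool x [-0.4477 -0.8942 -0.0018]
```

Both views put the rocker's outer top edge at y=-78.6 mm (stated -79), so the pose is confirmed. I'll move above it.

In the tool's units: 0.133 m is 0.3325, 0.1 m is 0.25.

```bash
python3 drive.py '{"sx":[0.125,0.25,0.3325,0.3325,0.3325,0.3325,0.3325,0.3325],"sy":[0,0,0,0,0,0,0,0],"sz":[0,0,0.025,0.1,0.135,0.145,0.15,0.15],"drx":[0,0,0,0,0,0,0,0],"dry":[0,0,0,0,0,0,0,0],"drz":[0,0,0,0,0,0,0,0]}'; python3 drive.py '{"sx":[0,0,0],"sy":[0,0,0],"sz":[0.0025,0.005,0.005],"drx":[0,0,0],"dry":[0,0,0],"drz":[0,0,0]}'|sed -n '2p;4p'
```

```text
time: 7.4
tool_pos: [0.4956, 0.1112, 0.2422]
ee_rot: [-0.526, 0.851, -0.0, 0.0]
contact_force: [-0.4, 0.5, -0.2]
opening: 0.0
finger_force: 0.0
tool_pos: [0.4951, 0.1108, 0.2399]
contact_force: [0.1, -0.4, -0.3]
```

In the tool's units: 0.001 m is 0.0025.

```bash
python3 drive.py '{"sx":[0,0],"sy":[0,0],"sz":[0.0025,0.0025],"drx":[0,0],"dry":[0,0],"drz":[0,0]}'|sed -n '2p;4p'; python3 drive.py '{"sx":[0,0],"sy":[0,0],"sz":[0.0013,0.0013],"drx":[0,0],"dry":[0,0],"drz":[0,0]}'|sed -n '2p;4p';python3 drive.py '{"sx":[0,0],"sy":[0,0],"sz":[0.0013,0.0013],"drx":[0,0],"dry":[0,0],"drz":[0,0]}'|sed -n '2p;4p'
```

```text
tool_pos: [0.4951, 0.1107, 0.2388]
contact_force: [0.5, -0.5, -0.2]
tool_pos: [0.4951, 0.1108, 0.2383]
contact_force: [-0.5, -0.8, -0.1]
tool_pos: [0.4951, 0.1108, 0.2378]
contact_force: [1.2, 0.0, 0.4]
```

In the tool's units: 0.0005 m is 0.0013.

```bash
for k in 1; do python3 drive.py '{"sx":[0,0],"sy":[0,0],"sz":[0.0013,0.0013],"drx":[0,0],"dry":[0,0],"drz":[0,0]}'|sed -n '2p;4p'; python3 drive.py '{"sx":[0,0],"sy":[0,0],"sz":[0.0013,0.0013],"drx":[0,0],"dry":[0,0],"drz":[0,0]}'|sed -n '2p;4p';python3 drive.py '{"sx":[0,0],"sy":[0,0],"sz":[0.0013,0.0013],"drx":[0,0],"dry":[0,0],"drz":[0,0]}'|sed -n '2p;4p'; done
```

```text
tool_pos: [0.4951, 0.1108, 0.2372]
contact_force: [-0.2, -0.5, 0.0]
tool_pos: [0.4951, 0.1108, 0.2368]
contact_force: [0.6, 0.8, 0.3]
tool_pos: [0.4952, 0.1108, 0.2365]
contact_force: [-0.5, 0.7, 1.3]
```

In the tool's units: 0.0005 m is 0.0013.

```bash
python3 drive.py '{"sx":[0,0],"sy":[0,0],"sz":[0.0013,0.0013],"drx":[0,0],"dry":[0,0],"drz":[0,0]}'|sed -n '2p;4p'; python3 drive.py '{"sx":[0,0],"sy":[0,0],"sz":[0.0013,0.0013],"drx":[0,0],"dry":[0,0],"drz":[0,0]}'|sed -n '2p;4p';python3 drive.py '{"sx":[0,0],"sy":[0,0],"sz":[0.0013,0.0013],"drx":[0,0],"dry":[0,0],"drz":[0,0]}'|sed -n '2p;4p'
```

```text
tool_pos: [0.4952, 0.1107, 0.2359]
contact_force: [-0.7, -0.5, 2.7]
tool_pos: [0.4951, 0.1106, 0.2353]
contact_force: [-0.4, -0.9, 1.8]
tool_pos: [0.495, 0.1106, 0.2347]
contact_force: [-0.7, -1.5, 1.7]
```

In the tool's units: 0.0005 m is 0.0013.

```bash
python3 drive.py '{"sx":[0,0],"sy":[0,0],"sz":[0.0013,0.0013],"drx":[0,0],"dry":[0,0],"drz":[0,0]}'|sed -n '2p;4p'; python3 drive.py '{"sx":[0,0],"sy":[0,0],"sz":[0.0013,0.0013],"drx":[0,0],"dry":[0,0],"drz":[0,0]}'|sed -n '2p;4p';python3 drive.py '{"sx":[0,0],"sy":[0,0],"sz":[0.0013,0.0013],"drx":[0,0],"dry":[0,0],"drz":[0,0]}'|sed -n '2p;4p'
```

```text
tool_pos: [0.495, 0.1106, 0.2343]
contact_force: [-1.3, -1.8, 2.3]
tool_pos: [0.4951, 0.1106, 0.2342]
contact_force: [-1.4, -1.9, 4.8]
tool_pos: [0.4952, 0.1106, 0.2341]
contact_force: [-3.2, -2.0, 6.7]
```

The rocker moved at 2–3 N for about 2.3 mm, then met its stop as the force rose to 6.7 N. I'll draw back and check.

In the tool's units: -0.12 m is -0.3, -0.09 m is -0.225.

```bash
python3 drive.py '{"sx":[0,0,0,0,0.1,0.2,0.2,0.2],"sy":[0,0,0,0,0,0,0,0],"sz":[0,-0.025,-0.1,-0.225,-0.3,-0.3,-0.3,-0.3],"drx":[0,0,0,0,0,0,0,0],"dry":[0,0,0,0,0,0,0,0],"drz":[0,0,0,0,0,0,0,0]}'
python3 - <<'E'
from h import *
im=snapshot("side")[:,:,::-1];z=cv2.imread("pics/side4.png")
g=lambda i:cv2.cvtColor(np.ascontiguousarray(i),cv2.COLOR_BGR2GRAY).astype(np.float32)
print(cv2.phaseCorrelate(g(z[260:310,245:320]),g(im[260:310,245:320])))
f=lambda i:cv2.resize(i,(400,400),interpolation=cv2.INTER_CUBIC)
cv2.imwrite("pics/z5.png",np.hstack([f(im[190:310,230:350]),f(im[235:265,260:290])]))
E
```

```text
time: 11.78
tool_pos: [0.4597, 0.0397, 0.3532]
ee_rot: [-0.526, 0.851, 0.0, 0.0]
contact_force: [0.5, 0.7, 0.1]
opening: 0.001
finger_force: 0.0
((0.5158921525532421, -0.009900041452372221), 1.0154152170817057)
```

View pics/z5.png

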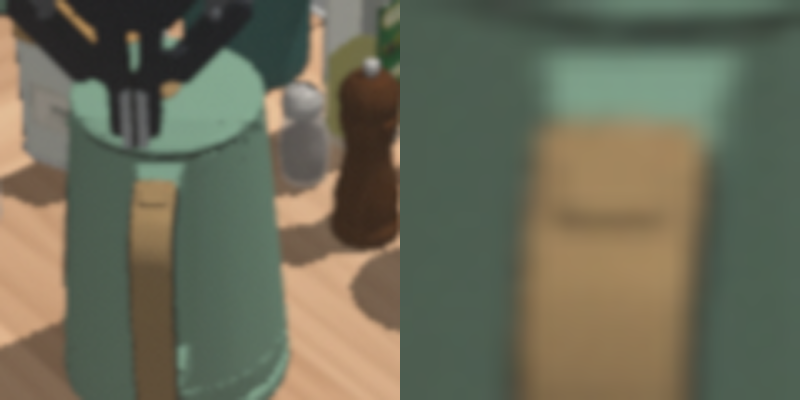

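The lid is shut, the kettle hasn't moved and the arm is clear. The rocker's outer edge line now sits slightly lower, at row 251.2, which fits with the stop felt during the press. I'm handing in.

```bash
python3 -c "
from bench import ctrl, ticket, snapshot, camera_params
print(ticket.sign_off())"
```

```text
the job is handed in; nothing more can be done
None
```

I pushed the lid shut to its stop, then pressed the rocker to its stop, drew the arm back and handed the job in; the rocker being on rests on the felt travel and stop force, because the picture couldn't clearly confirm it, and no verdict came back.

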